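# Turn a strip over in the part marker and key in its marking cycle

### The job

The short wooden strip in the part marker is to be marked on its painted face, which has to face down. Push the strip fully home in the open carrier, then swing the carrier over by its bow handle, without slamming it, until it lies shut on the marker's bed. Then, on the push-button station, press the square key to wake the marker, the small round key to send its head home, and the wide bar key to start, in that order, each fully down and let go before the next; leave the big mushroom stop key and the other things on the bench alone.

Things in the scene. Friction and masses are not known exactly. Their poses are not given: they have to be found in the camera images.
- marker: part marker bolted to the bench; base 160 x 206 mm, 10 mm thick. Origin on the bench (z = 0) below the middle of the carrier's hinge line; x along the hinge, away from the robot, up to 13 degrees askew; y left, z up. Hinge line 71.5 mm high. Housing on the -y side (to y = -94 mm), the two rests of the open carrier on the +y side. A 96 mm high stub aerial stands at x = 78, y = -80 mm
- carrier (a joint): angle of the turnover carrier about the marker's x axis (rad): 0 = open, level on the marker's +y side (as found); grows as it is lifted and swung over; 3.14, its end stop = shut, upside down on the bed on the -y side. Damped hinge: let go, the carrier sinks slowly to the nearer side (close to upright it stays). Lifting it at the bow takes 2 to 5 N
- bow (a point): middle of the carrier's bow handle: round bar 10 mm thick, straight for 80 mm parallel to the hinge, 140 mm from the hinge line, 71.5 mm above the bench both open and shut. 54 mm clear between bar and carrier edge, free below down to 10 mm over the bench. It can be held from above, fingers either side of the bar, through the whole half circle: it turns between the fingers
- nest (a point): point on the floor of the carrier's channel where the strip's origin is when home; moves with the carrier (axes when open: the marker's). Carrier: x from -47 (front) to +57 mm of this point, 50 wide, 31 thick; open, its top is 86.5 and the channel floor 61.5 mm over the bench. Channel 33 wide, 20.5 high, open at the front (-x), stop at the far end; two ledges keep the strip in when turned over
- strip: the wooden strip to be marked: 92 mm long (its y axis), 30 wide (x), 18 thick (z); origin at the centre of the unpainted underside; painted top with two screw holes up as found. It sticks out of the front of the carrier's channel by 15 to 35 mm; its y axis points the way it is to be pushed (marker's +x). Home = front end flush with the carrier's front end (the stop is 2 mm further)
- station: push-button station, grey box fixed to the bench, 150 (x) by 156 (y) mm, 46 high; origin at the centre of its underside, x away from the robot, up to 20 degrees askew. Four grey spring keys in a square: square key near left, small round key near right, wide bar key far right, mushroom stop key far left (left = +y). A thin 70 mm high aerial at its far side
- bed (a point): centre of the bed, the top of the housing with a dark window, 56 mm above the bench. The shut carrier lies on it between two upright cheeks (one before, one behind, 71.5 mm high) with 5 mm to spare at each end: a strip that still sticks out lands on the front cheek and the carrier cannot shut
- wake_top (a point): centre of the top of the square key (32 x 32 mm), 60 mm above the bench
- home_top (a point): centre of the top of the small round key (32 mm across), 60 mm above the bench
- start_top (a point): centre of the top of the wide bar key (27 mm in the station's x by 54 mm in its y), 60 mm above the bench
- stop_top (a point): centre of the top of the mushroom stop key (42 mm across), 73 mm above the bench; not to be pressed
- key_wake (a joint): travel of the square key, m: 0 = up, grows as it is pressed, 0.006 = fully down. A spring pushes it back up: it starts to move at 2 N and is fully down at 5 N
- key_home (a joint): travel of the small round key, m: 0 = up, grows as it is pressed, 0.006 = fully down. A spring pushes it back up: it starts to move at 2 N and is fully down at 5 N
- key_start (a joint): travel of the wide bar key, m: 0 = up, grows as it is pressed, 0.006 = fully down. A spring pushes it back up: it starts to move at 2 N and is fully down at 5 N
- key_stop (a joint): travel of the mushroom stop key, m: 0 = up, grows as it is pressed, 0.006 = fully down. A spring pushes it back up: it starts to move at 2 N and is fully down at 5 N
- screwdriver: screwdriver with a thick handle lying on the bench, 200 mm long, 30 mm high; bystander, leave it where it is (origin at the centre of its underside)
- next_strip: short wooden strip, 85 x 32 x 18 mm, lying on the bench; bystander, leave it where it is (origin at the centre of its underside)
Things that resemble listed ones, but are neither listed nor needed, are in the scene too. What is shaped like the strip but green is not meant.

How it is judged:
On the way, in this order (a step that is already met when the one before it is completed fails the run):
1. the strip is fully home in the open carrier (x of strip in the frame of nest between -0.004 and 0.004 m and value of joint carrier below 0.3 rad), for 0.2 s.
2. the carrier lies shut on the bed with the strip home in it (x of strip in the frame of nest between -0.004 and 0.004 m and value of joint carrier above 3.08 rad), for 0.3 s.
3. the square key is pressed, the other keys up (value of joint key_wake above 0.004 m and value of joint each of key_home, key_start, key_stop below 0.002 m and value of joint carrier above 3.08 rad), for 0.05 s.
4. then the small round key is pressed, the other keys up (value of joint key_home above 0.004 m and value of joint each of key_wake, key_start, key_stop below 0.002 m and value of joint carrier above 3.08 rad), for 0.05 s.
5. then the wide bar key is pressed, the other keys up (value of joint key_start above 0.004 m and value of joint each of key_wake, key_home, key_stop below 0.002 m and value of joint carrier above 3.08 rad), for 0.05 s.
At the end, for the whole second after the job is handed in: The carrier is shut (within about 3.5 degrees of its end stop), the strip lies in it painted face down and within 4 mm of home, at rest, and all four keys are up again (all of step 2 and angle between strip's own z axis and vertical above 3 rad and linear speed of strip below 0.02 m/s and value of joint each of key_wake, key_home, key_start, key_stop below 0.0015 m); the robot touches nothing.
It fails at once if the carrier is slammed (swung faster than 3.5 rad/s) (velocity of joint carrier above 3.5 rad/s or velocity of joint carrier below -3.5 rad/s).
It fails at once if the mushroom stop key is pressed (value of joint key_stop above 0.003 m).
It fails at once if a key is pressed while the carrier is not shut (value of joint carrier below 3 rad and value of joint any of key_wake, key_home, key_start above 0.003 m).
It fails at once if two keys are down together (value of joint each of key_wake, key_home above 0.003 m or value of joint each of key_home, key_start above 0.003 m or value of joint each of key_wake, key_start above 0.003 m).
It fails at once if something else on the bench is shifted by more than 30 mm (distance of any of screwdriver, next_strip from where it was at the start of the episode above 0.03 m).
It also fails if it takes over 69 s, if anything falls off the work surface, if the arm or the gripper's body presses on something with over 40 N, if the wrist force passes 120 N, or if a joint passes its speed limit or range.

### The arm

A 6-joint arm with a two-finger parallel gripper is mounted at the origin on the work surface; the furniture and walls round the work are solid. World frame = base frame: x ahead of the robot, y to its left, z up, the work surface at z = 0. Lengths are in m, angles in rad, forces in N, time in s.
With the tool pointing down it reaches from about 0.4 to 0.825 m from the base axis. Payload 7 kg.
Tool frame: the origin (TCP) lies at the very end of the fingers, on their centre line; the grasp point (between the pads) lies 19 mm behind it; z points along the fingers, y is the line along which they close (so a half turn about z gives the same grasp; the last joint's range is limited). The gripper opens to 88 mm and grips with 3 to 60 N. Pads are 19 mm wide; open, the fingers measure 130 mm over their backs; the gripper's body (78 mm by 193 mm) begins 47 mm behind the grasp point.
Start: joints at [-1.028, 0.359, 0.012, 0, -1.224, -0.288], TCP at [0.17, -0.653, 0.227] pointing down, gripper open.
Joint ranges: [-3.07, 3.07], [-1.43, 2.12], [-1.02, 1.25], [-3.03, 1.67], [-3.05, -0], [-3.03, 3.03]. Speed limits (rad/s): [2.39, 2.39, 3.01, 3.14, 3.14, 3.14].

### API

Orientations are given as a unit quaternion [x, y, z, w].
In Python, from plant import status, imaging, manip, recognise, landmark_of gives the robot as it stands. The module is installed in compiled form; this text tells all that it offers.
- The arm moves only by the tool arm_command, never from a script. Its argument "increments" is a list of rows, each a list of 7 numbers: the shift along the tool's x, y, z in mm, then the turn, a rotation vector about the tool's x, y, z in degrees, then the opening, from 0 (shut) to 1 (fully open). In form: [[x, y, z, wx, wy, wz, grip], ...]. A call has exactly 10 rows; each row is the pose to reach, as a shift and turn from the pose commanded when the call began, along the tool's axes at that moment; what a row does not reach only later rows make up. A row lasts 1/8 s, in which the tool goes at most 62.5 mm and 10.7 degrees, less where a joint would pass 70% of its speed; a pose out of reach is approached as far as the arm can. A call with a gripper value outside its range is refused whole. The fingers move at their own pace and stop on an object; "newtons" is the grip in N (left out, the last holds). Time passes only in rows, so rows that repeat a pose let the fingers close, or fill a call up. It gives the time, the measured TCP pose, the force, the opening and the grip force at its end, in the units of the state.
- status.read_state(): the state, without advancing time (a new reading comes with each control period).
- imaging.snapshot(name): name is "scene" or "top"; returns (picture, depth): 400x640x3 uint8, blue, green, red; 400x640 float32, m along the optical axis (not along the pixel's ray), 0 where there is no reading.
- imaging.calibration(name): a dict with "intrinsics" (3x3 intrinsics, pixels), "R" (3x3) and "t" (3): a world point X has camera coordinates R X + t. Camera axes: x right, y down, z forward; pixel columns grow to the right and rows downward; lengths in m; the calibration is good to about 2 mm. A picture is of the moment at which its call begins. calibration takes no time and is no camera call.
- manip.sign_off(): hands the job in; it is judged then, once.
Trained networks look in the newest picture that a camera, given by its name, has taken for a name from the list of things; names that differ only in an ending like _2 or _b are one class to them, and where a whole thing is asked for, a point or a joint stands for the part that bears it (a point fixed in the world has none). Each returns a list of dicts, best first, with "p" (0 to 1); they miss things now and then, are a little off and sometimes report something else, mostly with a low value. They report only what shows in the picture. A call takes as long as a camera call. They do not tell look-alikes from the thing itself.
- recognise(camera, target): "box" ([left, top, right, bottom] in pixels, round what is visible of it).
- landmark_of(camera, target): "location" ([column, row] in pixels: a listed point, or the origin of a listed thing).
The state is a dict: "t": time; "q": joint angles; "qd": joint speeds; "tau": joint torques, N m; "tcp_pos": TCP position; "orientation": TCP orientation; "ft_force": force on the tool from outside, world axes, zero at the start; "torque": the same for the moment, N m; "gripper_width": opening from 0.0 (shut) to 1.0 (fully open); "grip_force": force on a finger pad.
Only numpy, scipy, OpenCV 4.12 (cv2) and the standard library are available. Lean on these libraries where they do the work, as an engineer would, in place of code of your own. Each camera call takes 0.05 s, during which the arm holds its last target. There are 200 camera calls.

## Working session

There is one attempt and no reset: what is moved stays moved. The work goes in short steps, Python scripts to look and compute and a tool call to move; the robot and the scene stay as the last step left them, time stands still between calls to the robot, and variables do not carry over. Pictures are saved under pics/ and viewed, at most 10 in all, crops included, and the job is handed in when it is done.

Besides the shell and the picture viewer there is one more tool, called after "Emit:" by a JSON object that holds its "api" and its "payload". arm_command: Moves the arm, as the interface text tells. Its arguments: {"type":"object","properties":{"increments":{"type":"array"},"newtons":{"type":"number"}},"required":["increments"]}

```bash
mkdir -p pics
cat > h.py <<'E'
import numpy as np, cv2
from plant import status, imaging, manip, recognise, landmark_of
from scipy.spatial.transform import Rotation as Rn
def ray(cam,px):
    c=imaging.calibration(cam);K,R,t=[np.array(c[k],float) for k in("intrinsics","R","t")]
    return -R.T@t, R.T@np.linalg.solve(K,[px[0],px[1],1.])
def at_z(cam,px,z):
    o,d=ray(cam,px);return o+d*(z-o[2])/d[2]
def at_d(cam,px,dep):
    o,d=ray(cam,px);return o+d*dep
def proj(cam,X):
    c=imaging.calibration(cam);p=np.array(c["intrinsics"])@(np.array(c["R"])@np.array(X)+np.array(c["t"]));return p[:2]/p[2]
def tool(target,st=None):
    s=status.read_state();R=Rn.from_quat(s["orientation"]);return R.inv().apply(np.array(target)-s["tcp_pos"])*1000
E
python3 - <<'E'
from h import *
np.set_printoptions(precision=4,suppress=True)
s=status.read_state();print(s["tcp_pos"],s["orientation"],Rn.from_quat(s["orientation"]).as_matrix())
zs=dict(marker=0,bow=.0715,nest=.0615,strip=.0615,station=0,bed=.056,wake_top=.06,home_top=.06,start_top=.06,stop_top=.073,screwdriver=0,next_strip=0)
for c in("scene","top"):
    im,d=imaging.snapshot(c);cv2.imwrite(f"pics/{c}0.png",im);np.save(f"{c}0.npy",d)
    for n,z in zs.items():
        for r in landmark_of(c,n)[:3]:
            print(c,n,round(r["p"],2),np.round(r["location"]),at_z(c,r["location"],z))
E
```

```text
[ 0.17   -0.6527  0.2256] [-0.127   0.9919  0.0008 -0.0002] [[-0.9677 -0.2519 -0.0005]
 [-0.2519  0.9677  0.0016]
 [ 0.0001  0.0017 -1.    ]]
scene marker 0.95 [384. 183.] [ 0.487  -0.2278  0.    ]
scene bow 0.7 [359. 182.] [ 0.4888 -0.0979  0.0715]
scene nest 0.74 [375. 168.] [ 0.501  -0.1918  0.0615]
scene nest 0.22 [296. 252.] [0.4487 0.1923 0.0615]
scene strip 0.72 [389. 176.] [ 0.4511 -0.1805  0.0615]
scene strip 0.6 [339. 244.] [0.3945 0.111  0.0615]
scene station 0.73 [295. 250.] [ 0.499  0.137 -0.   ]
scene station 0.65 [272. 272.] [0.491  0.2257 0.    ]
scene bed 0.67 [399. 156.] [ 0.4846 -0.2917  0.056 ]
scene wake_top 0.69 [272. 270.] [0.4543 0.2626 0.06  ]
scene home_top 0.68 [294. 253.] [0.4511 0.1954 0.06  ]
scene start_top 0.72 [270. 236.] [0.5267 0.1882 0.06  ]
scene stop_top 0.67 [249. 247.] [0.5269 0.2536 0.073 ]
scene stop_top 0.63 [309. 213.] [0.5051 0.0817 0.073 ]
scene screwdriver 0.93 [341. 213.] [ 0.4989 -0.0433  0.    ]
scene next_strip 0.76 [310. 212.] [0.5646 0.0046 0.    ]
top marker 0.78 [411. 206.] [ 0.4803 -0.233   0.    ]
top bow 0.76 [366. 199.] [ 0.4858 -0.0872  0.0715]
top bow 0.7 [276. 191.] [0.5035 0.1682 0.0715]
top nest 0.78 [399. 203.] [ 0.4796 -0.1827  0.0615]
top strip 0.8 [313. 222.] [0.418  0.0632 0.0615]
top strip 0.55 [396. 209.] [ 0.4611 -0.1753  0.0615]
top station 0.81 [260. 199.] [0.4879 0.2257 0.    ]
top station 0.68 [398. 204.] [ 0.4841 -0.1925  0.    ]
top bed 0.84 [435. 204.] [ 0.4799 -0.2904  0.056 ]
top bed 0.59 [410. 210.] [ 0.4597 -0.2172  0.056 ]
top wake_top 0.53 [244. 207.] [0.4547 0.259  0.06  ]
top home_top 0.69 [242. 204.] [0.4641 0.2664 0.06  ]
top home_top 0.59 [269. 208.] [0.4533 0.1892 0.06  ]
top start_top 0.59 [276. 186.] [0.5188 0.1707 0.06  ]
top stop_top 0.52 [246. 184.] [0.5191 0.2564 0.073 ]
top screwdriver 0.51 [347. 196.] [ 0.5039 -0.038   0.    ]
top next_strip 0.67 [331. 181.] [0.5493 0.0128 0.    ]
```

Run:
```python
import cv2
a=cv2.imread("pics/scene0.png")[120:320,200:460];cv2.imwrite("pics/sc.png",cv2.resize(a,None,fx=3,fy=3,interpolation=2))
a=cv2.imread("pics/top0.png")[140:270,220:480];cv2.imwrite("pics/tc.png",cv2.resize(a,None,fx=3,fy=3,interpolation=2))
```

```text
(no output)
```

View pics/sc.png

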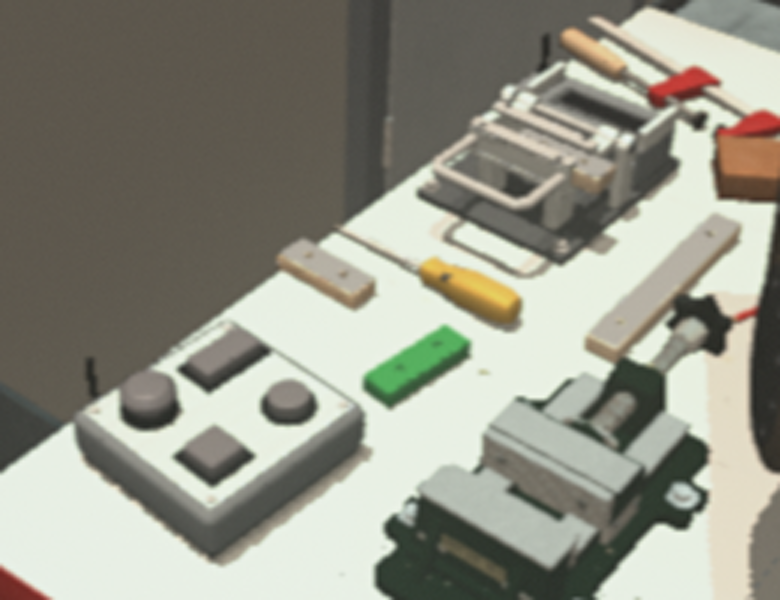

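View pics/tc.png

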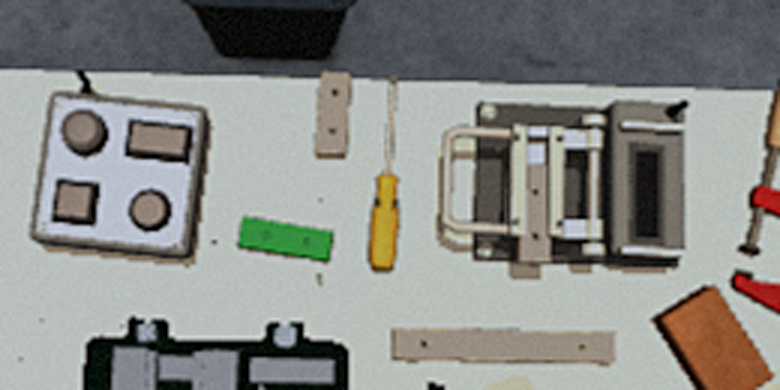

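The scene shows the open carrier with the strip at about (398,176), sticking out toward the robot. The look-alikes are the green strip (339,241), next_strip (309,211) and the long bench strip (425,215). The station is at about (272,262), with its mushroom key far left. The strip I want is the one in the carrier, in top around (397,209). Next I'll refine the marker and station poses from depth.

```bash
cat >> h.py <<'E'
def cloud(cam,d):
    v,u=np.nonzero(d>0);c=imaging.calibration(cam);K,R,t=[np.array(c[k],float) for k in("intrinsics","R","t")]
    P=np.linalg.solve(K,np.stack([u,v,np.ones_like(u)]).astype(float))*d[v,u]
    return ((P.T-t)@R),u,v
E
python3 - <<'E'
from h import *
np.set_printoptions(precision=4,suppress=True)
def box(P,x0,x1,y0,y1,z0,z1):
    m=(P[:,0]>x0)&(P[:,0]<x1)&(P[:,1]>y0)&(P[:,1]<y1)&(P[:,2]>z0)&(P[:,2]<z1);return P[m]
for c in("scene","top"):
    P,u,v=cloud(c,np.load(c+"0.npy"))
    def rep(n,*a):
        Q=box(P,*a)
        if len(Q)<8: print(c,n,len(Q));return
        r=cv2.minAreaRect((Q[:,:2]*1000).astype(np.float32));print(c,n,len(Q),np.round(np.median(Q[:,2]),4),np.round(r[0],1),np.round(r[1],1),round(r[2],1),Q[:,:2].min(0),Q[:,:2].max(0))
    rep("bench",.45,.55,.03,.10,-.02,.02)
    rep("station",.35,.62,.1,.34,.04,.052)
    rep("keys",.35,.62,.1,.34,.055,.066)
    rep("mush",.35,.62,.1,.34,.068,.08)
    rep("carriertop",.36,.6,-.26,-.05,.08,.092)
    rep("bowbar",.36,.6,-.13,-.05,.06,.08)
    rep("housing",.36,.6,-.36,-.25,.051,.061)
    rep("protr",.36,.445,-.23,-.13,.07,.087)
E
```

```text
scene bench 736 0.0017 [500.  65.] [69.8 99.8] 90.0 [0.4501 0.03  ] [0.5499 0.0999]
scene station 2585 0.0477 [497.5 223.1] [156.3 167.7] 84.8 [0.4103 0.1416] [0.5852 0.3047]
scene keys 617 0.0609 [502.9 220.8] [118.8 138. ] 76.8 [0.4373 0.1574] [0.5834 0.2786]
scene mush 191 0.0727 [544.4 256.8] [36.5 76.5] 86.6 [0.5063 0.2394] [0.583  0.2762]
scene carriertop 512 0.0856 [ 475.8 -171.2] [131.7 147.3] 8.8 [ 0.4115 -0.2381] [ 0.5509 -0.0902]
scene bowbar 203 0.0761 [ 487.1 -107.6] [45.1 99.9] 89.1 [ 0.4368 -0.1295] [ 0.537  -0.0845]
scene housing 475 0.0577 [ 495.6 -289.9] [ 73.7 151.6] 89.6 [ 0.4199 -0.3269] [ 0.5714 -0.253 ]
scene protr 241 0.0785 [ 427. -180.] [99.4 35.7] 89.9 [ 0.4092 -0.2297] [ 0.445  -0.1303]
top bench 752 0.0008 [499.8  64.7] [99.5 69.9] 0.5 [0.45 0.03] [0.5497 0.1   ]
top station 2007 0.0472 [493.2 221.9] [155.5 159.5] 84.6 [0.4086 0.1397] [0.5767 0.3031]
top keys 417 0.0607 [504.4 217. ] [118.8 142.8] 87.3 [0.4358 0.1571] [0.5777 0.2796]
top mush 143 0.0715 [541.6 261.9] [73.9 38.5] 22.0 [0.5063 0.2362] [0.5824 0.2739]
top carriertop 551 0.0851 [ 480.3 -165.9] [146.8 140.7] 89.1 [ 0.4101 -0.2404] [ 0.5495 -0.0919]
top bowbar 181 0.0758 [ 485.8 -108.2] [ 43.  100.5] 90.0 [ 0.4355 -0.1297] [ 0.536  -0.0867]
top housing 1091 0.0562 [ 494.6 -290.3] [ 71.6 151.1] 88.4 [ 0.4185 -0.3275] [ 0.571  -0.2535]
top protr 251 0.0786 [ 426.7 -180.7] [36.  97.8] 0.2 [ 0.4087 -0.2295] [ 0.4448 -0.1317]
```

Run:
```python
from h import *
np.set_printoptions(precision=1,suppress=True,linewidth=150)
for c in("scene","top"):
    d=np.load(c+"0.npy");P,u,v=cloud(c,d);im=cv2.imread(f"pics/{c}0.png")
    P=P*1000
    m=(abs(P[:,2]-73)<8)&(P[:,1]>-103)&(P[:,1]<-75)&(P[:,0]>450)&(P[:,0]<522);Q=P[m]
    print(c,"bar",len(Q),np.polyfit(Q[:,0]-485,Q[:,1],1), Q[:,1].min(),Q[:,1].max())
    m=(abs(P[:,2]-73)<8)&(P[:,1]>-122)&(P[:,1]<-108)&(P[:,0]>380)&(P[:,0]<580);Q=P[m];a=Q[Q[:,0]<480,0];b=Q[Q[:,0]>480,0];print("arms",a.mean(),b.mean())
    # strip protrusion
    m=(abs(P[:,2]-79)<5)&(P[:,1]>-210)&(P[:,1]<-150)&(P[:,0]>390)&(P[:,0]<425);Q=P[m];print("strip",len(Q),Q.min(0),Q.max(0),Q.mean(0))
    # carrier top
    m=(abs(P[:,2]-86.5)<3.5)&(P[:,1]>-215)&(P[:,1]<-130)&(P[:,0]>415)&(P[:,0]<570);Q=P[m];print("carr",len(Q),Q.min(0),Q.max(0),cv2.minAreaRect(Q[:,:2].astype(np.float32)))
    # keys
    for n,x,y,z in(("wake",454,260,60),("home",452,191,60),("start",521,178,60),("stop",524,255,73)):
        m=(P[:,2]>z-4)&(P[:,2]<z+5)&(abs(P[:,0]-x)<24)&(abs(P[:,1]-y)<32);Q=P[m];print(n,len(Q),Q.mean(0),cv2.minAreaRect(Q[:,:2].astype(np.float32)))
```

```text
scene bar 103 [ -0.  -90.3] -96.33117477818851 -84.5298738079031
arms 441.69377068042024 532.4259167188766
strip 56 [ 409.2 -189.7   74.2] [ 424.8 -157.1   82.6] [ 417.1 -171.9   78.8]
carr 319 [ 425.9 -204.2   83.1] [ 539.5 -147.7   90. ] ((482.4483642578125, -176.0540313720703), (53.9725227355957, 114.26811981201172), 87.74241638183594)
wake 195 [457.5 263.   60.7] ((458.9886169433594, 261.71942138671875), (32.29916763305664, 31.984146118164062), 85.26860809326172)
home 139 [452.2 191.4  60.6] ((454.54168701171875, 189.27334594726562), (30.167510986328125, 32.729759216308594), 54.71354293823242)
start 210 [519.3 184.6  60.9] ((519.7373657226562, 183.80093383789062), (52.29254913330078, 28.89118766784668), 86.86392211914062)
stop 180 [524.8 257.8  72.6] ((526.5255126953125, 257.0187072753906), (38.887901306152344, 36.100242614746094), 2.777735710144043)
top bar 81 [ -0.  -92.2] -98.49533741096691 -86.74273490870289
arms 440.5208365846537 532.4182078882951
strip 63 [ 410.1 -188.1   74.5] [ 424.9 -159.1   83. ] [ 417.5 -173.2   79.4]
carr 360 [ 421.7 -202.    83. ] [ 537.9 -152.3   90. ] ((479.787353515625, -176.89202880859375), (49.47293472290039, 116.02536010742188), 89.51221466064453)
wake 124 [457.7 261.   60.5] ((458.16717529296875, 260.8680419921875), (31.876222610473633, 32.039093017578125), 82.84573364257812)
home 96 [451.6 188.8  60.5] ((452.07061767578125, 188.600830078125), (29.326763153076172, 28.74582290649414), 2.658418655395508)
start 168 [519.1 183.2  60.7] ((519.35888671875, 183.6077117919922), (53.79475021362305, 27.021699905395508), 85.55648803710938)
stop 127 [525.4 254.5  72.3] ((525.1661376953125, 254.3189697265625), (37.29059982299805, 36.4952278137207), 49.7961311340332)
```

Emit:
{"api": "arm_command", "payload": {"increments": [[-36,45,0,0,0,1.8,0],[-73,91,0,0,0,3.6,0],[-110,136,0,0,0,5.4,0],[-146,181,0,0,0,7.2,0],[-183,227,0,0,0,9,0],[-219,272,0,0,0,10.7,0],[-256,318,0,0,0,12.5,0],[-292,363,0,0,0,14.3,0],[-328,408,0,0,0,16.1,0],[-328,408,0,0,0,16.1,0]], "newtons": 20}}

```text
t: 2.55
tcp_pos: [0.3863, -0.1726, 0.2271]
orientation: [0.01, 1.0, 0.0, 0.001]
ft_force: [0.7, -0.3, 0.1]
gripper_width: 0.005
grip_force: 0.0
```

Run:
```python
from h import *
np.set_printoptions(precision=4,suppress=True)
for c in("scene","top"):
    d=np.load(c+"0.npy");P,u,v=cloud(c,d);P=P*1000
    for y0,y1,z,x0,x1 in((-103,-80,73,452,520),(-260,-248,73,430,560)):
        m=(abs(P[:,2]-z)<8)&(P[:,1]>y0)&(P[:,1]<y1)&(P[:,0]>x0)&(P[:,0]<x1);Q=P[m];print(c,np.polyfit(Q[:,0]-485,Q[:,1],1))
    # housing front/back edges from flat box top corner
    m=(abs(P[:,2]-86.5)<3.5)&(P[:,1]>-215)&(P[:,1]<-130)&(P[:,0]>435)&(P[:,0]<525);Q=P[m]
    for s in(1,-1):
        e=[(x+5,s*np.max(s*Q[abs(Q[:,0]-x-5)<5,1])) for x in range(435,525,10) if (abs(Q[:,0]-x-5)<5).sum()>2];e=np.array(e);print(" carrier edge",np.polyfit(e[:,0]-480,e[:,1],1))
s=status.read_state();print(s["t"],s["tcp_pos"],s["ft_force"],s["gripper_width"],tool([.385,-.175,.060]))
print(Rn.from_quat(s["orientation"]).as_matrix())
```

```text
scene [ -0.0238 -90.2275]
scene [  -0.2093 -247.0878]
 carrier edge [  -0.0079 -150.035 ]
 carrier edge [  -0.0401 -201.0677]
top [ -0.0178 -92.1821]Traceback (most recent call last):
  File "<stdin>", line 6, in <module>
    raise TypeError("expected non-empty vector for x")
TypeError: expected non-empty vector for x
```

Emit:
{"api": "arm_command", "payload": {"increments": [[0,-2,25,0,0,0,0],[0,-2,50,0,0,0,0],[0,-2,75,0,0,0,0],[0,-2,100,0,0,0,0],[0,-2,120,0,0,0,0],[0,-2,140,0,0,0,0],[0,-2,155,0,0,0,0],[0,-2,165,0,0,0,0],[0,-2,165,0,0,0,0],[0,-2,165,0,0,0,0]]}}

```text
t: 3.8
tcp_pos: [0.385, -0.1779, 0.0621]
orientation: [0.013, 1.0, -0.0, 0.0]
ft_force: [0.6, -0.2, -0.1]
gripper_width: 0.005
grip_force: 0.0
```

Run:
```python
from h import *
im,d=imaging.snapshot("scene");cv2.imwrite("pics/p1.png",cv2.resize(im[110:260,300:500],None,fx=4,fy=4,interpolation=2))
print(status.read_state()["tcp_pos"],status.read_state()["ft_force"])
```

```text
[ 0.38509194 -0.17781926  0.06212724] [ 0.64423265 -0.75985189  0.63486055]
```

View pics/p1.png

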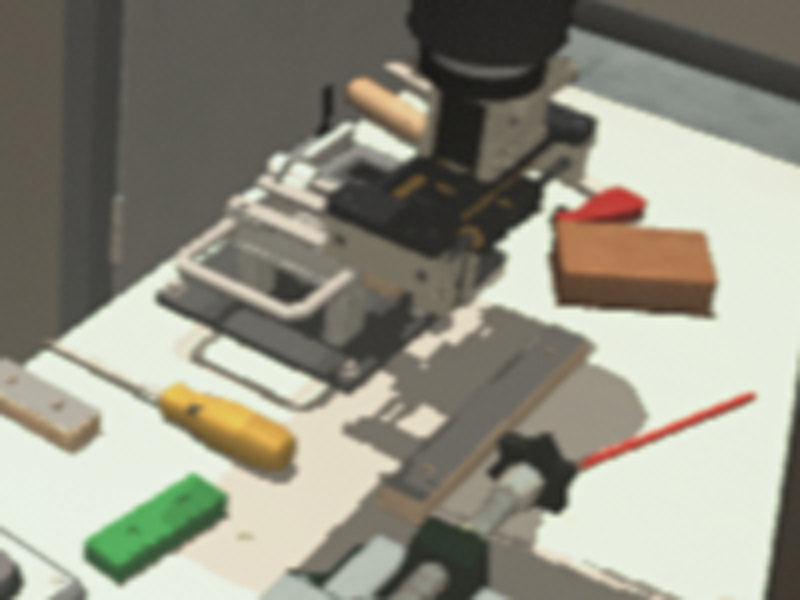

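Emit:
{"api": "arm_command", "payload": {"increments": [[-5,2,0,0,0,0,0],[-10,2,0,0,0,0,0],[-13,2,0,0,0,0,0],[-16,2,0,0,0,0,0],[-19,2,0,0,0,0,0],[-22,2,0,0,0,0,0],[-25,2,0,0,0,0,0],[-28,2,0,0,0,0,0],[-31,2,0,0,0,0,0],[-33,2,0,0,0,0,0]]}}

```text
t: 5.1
tcp_pos: [0.4179, -0.1766, 0.0616]
orientation: [0.013, 1.0, 0.0, -0.0]
ft_force: [-0.1, 0.1, 0.7]
gripper_width: 0.006
grip_force: 0.2
```

Emit:
{"api": "arm_command", "payload": {"increments": [[-0.5,0,0,0,0,0,0],[-1,0,0,0,0,0,0],[-1.5,0,0,0,0,0,0],[-1.5,0,0,0,0,0,0],[-2,0,0,0,0,0,0],[-2,0,0,0,0,0,0],[-2.5,0,0,0,0,0,0],[-2.5,0,0,0,0,0,0],[-3,0,0,0,0,0,0],[-3,0,0,0,0,0,0]]}}

```text
t: 6.35
tcp_pos: [0.4207, -0.1766, 0.0616]
orientation: [0.013, 1.0, 0.0, 0.0]
ft_force: [-0.6, -0.3, 0.1]
gripper_width: 0.01
grip_force: 0.0
```

Emit:
{"api": "arm_command", "payload": {"increments": [[-0.5,0,0,0,0,0,0],[-1,0,0,0,0,0,0],[-1,0,0,0,0,0,0],[-1.5,0,0,0,0,0,0],[-1.5,0,0,0,0,0,0],[-2,0,0,0,0,0,0],[-2,0,0,0,0,0,0],[-2.5,0,0,0,0,0,0],[-2.5,0,0,0,0,0,0],[-2.5,0,0,0,0,0,0]]}}

```text
t: 7.6
tcp_pos: [0.4231, -0.1767, 0.0615]
orientation: [0.013, 1.0, 0.0, -0.0]
ft_force: [-0.5, -0.6, 0.1]
gripper_width: 0.003
grip_force: 0.4
```

Run:
```python
from h import *
np.set_printoptions(precision=1,suppress=True)
im,d=imaging.snapshot("scene");cv2.imwrite("pics/p2.png",cv2.resize(im[130:210,330:430],None,fx=7,fy=7,interpolation=2))
print(status.read_state()["tcp_pos"],status.read_state()["ft_force"])
for c in ("scene","top"):
    imaging.snapshot(c)
    for n,z in(("strip",.0615),("nest",.0615)):
        for r in landmark_of(c,n)[:2]:print(c,n,round(r["p"],2),at_z(c,r["location"],z)*1000)
```

```text
[ 0.4 -0.2  0.1] [-0.4 -0.2  0.7]
scene strip 0.78 [390.  120.3  61.5]
scene nest 0.93 [ 485.  -178.9   61.5]
scene nest 0.65 [540.3 239.6  61.5]
```

View pics/p2.png

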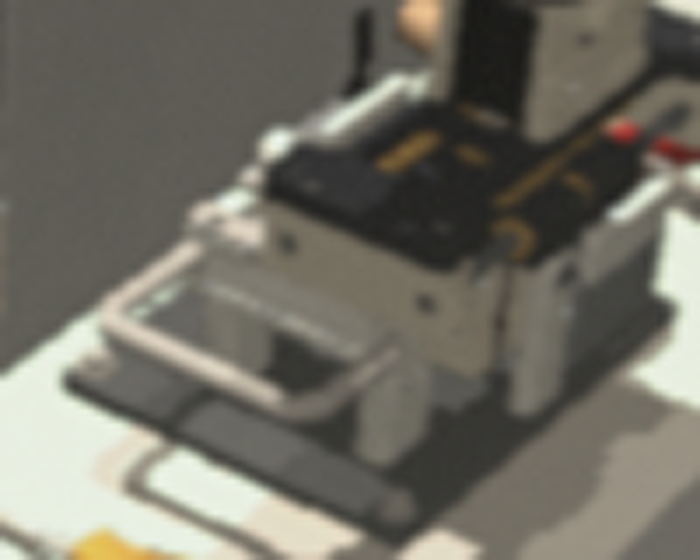

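The gripper body hides the strip's front. At (380,370) the carrier is still level. I'll push on slowly until the force shows the carrier's front face.

Emit:
{"api": "arm_command", "payload": {"increments": [[-0.3,0,0,0,0,0,0],[-0.5,0,0,0,0,0,0],[-0.8,0,0,0,0,0,0],[-1,0,0,0,0,0,0],[-1.3,0,0,0,0,0,0],[-1.5,0,0,0,0,0,0],[-1.8,0,0,0,0,0,0],[-2,0,0,0,0,0,0],[-2,0,0,0,0,0,0],[-2,0,0,0,0,0,0]]}}

```text
t: 9.2
tcp_pos: [0.4232, -0.1768, 0.0613]
orientation: [0.013, 1.0, 0.0, -0.002]
ft_force: [-7.3, 0.9, 5.5]
gripper_width: -0.003
grip_force: 4.0
```

Emit:
{"api": "arm_command", "payload": {"increments": [[5,0,0,0,0,0,0],[12,0,0,0,0,0,0],[20,0,0,0,0,0,0],[20,0,-20,0,0,0,0.1],[20,0,-50,0,0,0,0.2],[20,0,-80,0,0,0,0.45],[20,0,-110,0,0,0,0.45],[20,25,-120,0,0,0,0.45],[20,60,-120,0,0,0,0.45],[20,85,-120,0,0,0,0.45]]}}

```text
t: 10.45
tcp_pos: [0.4072, -0.0903, 0.1819]
orientation: [0.013, 1.0, 0.0, 0.001]
ft_force: [0.6, 0.6, 0.2]
gripper_width: 0.45
grip_force: 0.0
```

Run:
```python
from h import *
np.set_printoptions(precision=1,suppress=True)
for c in ("scene","top"):
    im,d=imaging.snapshot(c);cv2.imwrite(f"pics/{c}2.png",im)
    P,u,v=cloud(c,d);P*=1000
    m=(abs(P[:,2]-79)<5)&(P[:,1]>-190)&(P[:,1]<-160)&(P[:,0]>390)&(P[:,0]<445);Q=P[m];print(c,"strip",len(Q),np.sort(Q[:,0])[:8])
    m=(abs(P[:,2]-86.5)<3)&(((P[:,1]>-200)&(P[:,1]<-194))|((P[:,1]>-157)&(P[:,1]<-152)))&(P[:,0]>390)&(P[:,0]<445);Q=P[m];print(c,"carr",len(Q),np.sort(Q[:,0])[:8])
    for n,z in(("strip",.0615),("nest",.0615),("bow",.0715)):
        for r in landmark_of(c,n)[:2]:print(c,n,round(r["p"],2),at_z(c,r["location"],z)*1000)
a=[cv2.resize(cv2.imread("pics/scene2.png")[140:210,340:440],None,fx=6,fy=6,interpolation=2)[:420],cv2.resize(cv2.imread("pics/top2.png")[165:240,360:460],None,fx=5,fy=5,interpolation=2)]
h=420;o=np.zeros((420,1100,3),np.uint8);o[:,:600]=a[0];o[:375,600:]=a[1];cv2.imwrite("pics/c2.png",cv2.resize(o,None,fx=.72,fy=.72))
s=status.read_state();print(s["tcp_pos"]*1 if 0 else [round(float(k),4) for k in s["tcp_pos"]],tool([.4865,-.0915,.0525]),s["gripper_width"])
```

```text
scene strip 31 [434.9 435.  435.2 435.5 435.8 435.9 435.9 436.2]
scene carr 8 [434.8 435.9 436.9 438.9 439.8 441.  441.7 443.2]
scene strip 0.82 [386.7 117.5  61.5]
scene strip 0.68 [ 493.9 -196.    61.5]
scene nest 0.68 [ 492.8 -188.6   61.5]
scene bow 0.68 [487.9 -95.7  71.5]
top strip 0 []
top carr 0 []
[0.4073, -0.0918, 0.1815] [-79.2   2.4 129. ] 0.4476716276376469
```

View pics/c2.png

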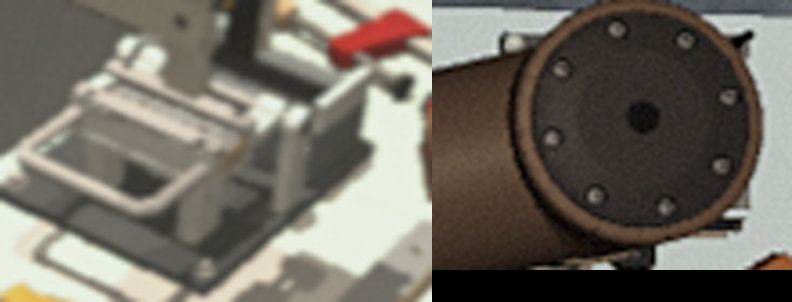

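Strip front and carrier front both read about 435 mm, so the strip is flush (left crop, end at about (230,155)). Now the bow.

Emit:
{"api": "arm_command", "payload": {"increments": [[-20,0,0,0,0,0,0.45],[-45,1,0,0,0,0,0.45],[-70,1,0,0,0,0,0.45],[-80,1,10,0,0,0,0.45],[-80,1,40,0,0,0,0.45],[-80,1,70,0,0,0,0.45],[-80,1,95,0,0,0,0.45],[-80,1,115,0,0,0,0.45],[-80,1,127,0,0,0,0.45],[-80,1,128,0,0,0,0.45]]}}

```text
t: 12.1
tcp_pos: [0.4868, -0.0926, 0.0527]
orientation: [0.013, 1.0, -0.0, -0.001]
ft_force: [-0.5, -0.2, 0.7]
gripper_width: 0.451
grip_force: 0.0
```

Emit:
{"api": "arm_command", "payload": {"increments": [[0,0,0,0,0,0,0.3],[0,0,0,0,0,0,0.2],[0,0,0,0,0,0,0.1],[0,0,0,0,0,0,0.05],[0,0,0,0,0,0,0.05],[0,0,0,0,0,0,0.05],[0,0,0,0,0,0,0.05],[0,0,0,0,0,0,0.05],[0,0,0,0,0,0,0.05],[0,0,0,0,0,0,0.05]], "newtons": 10}}

```text
t: 13.35
tcp_pos: [0.4876, -0.0943, 0.0541]
orientation: [0.013, 1.0, -0.001, 0.0]
ft_force: [2.9, -15.6, 0.0]
gripper_width: 0.108
grip_force: 10.0
```

Run:
```python
from h import *
s=status.read_state();print(s["t"],s["tcp_pos"],s["ft_force"],s["gripper_width"],s["grip_force"],Rn.from_quat(s["orientation"]).as_matrix().round(3))
th=np.arange(0,3.2,.0628)
for k in range(5):
    a=0 if k==0 else k*.628
    print([[round(float(-140*(np.cos(a)-np.cos(a+j*.0628)))),round(float(-140*(np.sin(a+j*.0628)-np.sin(a))))] for j in range(1,11)])
```

```text
13.35 [ 0.48759855 -0.09429452  0.05411361] [  2.87820449 -15.58340802   0.02352424] 0.10805618890199664 10.011173374950886 [[-1.     0.026  0.   ]
 [ 0.026  1.    -0.002]
 [-0.    -0.002 -1.   ]]
[[0, -9], [-1, -18], [-2, -26], [-4, -35], [-7, -43], [-10, -52], [-13, -60], [-17, -67], [-22, -75], [-27, -82]]
[[-5, -7], [-11, -14], [-17, -20], [-24, -26], [-31, -31], [-38, -36], [-46, -40], [-54, -44], [-62, -48], [-70, -51]]
[[-8, -2], [-17, -4], [-26, -6], [-34, -7], [-43, -7], [-52, -7], [-61, -6], [-69, -4], [-78, -3], [-86, 0]]
[[-8, 3], [-16, 6], [-24, 10], [-32, 15], [-39, 20], [-46, 25], [-53, 31], [-59, 37], [-65, 44], [-70, 51]]
[[-5, 7], [-9, 15], [-13, 23], [-17, 31], [-20, 39], [-22, 47], [-24, 56], [-26, 65], [-27, 73], [-27, 82]]
```

Emit:
{"api": "arm_command", "payload": {"increments": [[0,-2,-6,0,0,0,0.05],[0,-3,-14,0,0,0,0.05],[0,-4,-23,0,0,0,0.05],[0,-6,-32,0,0,0,0.05],[0,-9,-41,0,0,0,0.05],[0,-12,-50,0,0,0,0.05],[0,-15,-58,0,0,0,0.05],[0,-19,-66,0,0,0,0.05],[0,-24,-74,0,0,0,0.05],[0,-29,-82,0,0,0,0.05]], "newtons": 15}}

```text
t: 14.6
tcp_pos: [0.4871, -0.1197, 0.1368]
orientation: [0.013, 1.0, 0.001, 0.001]
ft_force: [-1.0, 10.8, 4.0]
gripper_width: 0.108
grip_force: 15.0
```

Emit:
{"api": "arm_command", "payload": {"increments": [[0,-4,-7,0,0,0,0.05],[0,-9,-14,0,0,0,0.05],[0,-15,-20,0,0,0,0.05],[0,-22,-26,0,0,0,0.05],[0,-29,-31,0,0,0,0.05],[0,-36,-36,0,0,0,0.05],[0,-44,-40,0,0,0,0.05],[0,-52,-44,0,0,0,0.05],[0,-60,-48,0,0,0,0.05],[0,-68,-51,0,0,0,0.05]]}}

```text
t: 15.85
tcp_pos: [0.4857, -0.1895, 0.1887]
orientation: [0.013, 1.0, -0.0, 0.001]
ft_force: [-0.0, 4.6, 7.8]
gripper_width: 0.112
grip_force: 15.0
```

Emit:
{"api": "arm_command", "payload": {"increments": [[0,-8,-2,0,0,0,0.05],[0,-17,-4,0,0,0,0.05],[0,-26,-6,0,0,0,0.05],[0,-34,-7,0,0,0,0.05],[0,-43,-7,0,0,0,0.05],[0,-52,-7,0,0,0,0.05],[0,-61,-6,0,0,0,0.05],[0,-69,-4,0,0,0,0.05],[0,-78,-3,0,0,0,0.05],[0,-86,0,0,0,0,0.05]]}}

```text
t: 17.1
tcp_pos: [0.4834, -0.2765, 0.1872]
orientation: [0.013, 1.0, -0.001, 0.001]
ft_force: [5.2, 0.4, 6.6]
gripper_width: 0.104
grip_force: 15.0
```

Emit:
{"api": "arm_command", "payload": {"increments": [[0,-8,3,0,0,0,0.05],[0,-16,6,0,0,0,0.05],[0,-24,10,0,0,0,0.05],[0,-32,15,0,0,0,0.05],[0,-39,20,0,0,0,0.05],[0,-46,25,0,0,0,0.05],[0,-53,31,0,0,0,0.05],[0,-59,37,0,0,0,0.05],[0,-65,44,0,0,0,0.05],[0,-70,51,0,0,0,0.05]]}}

```text
t: 18.35
tcp_pos: [0.4813, -0.3464, 0.1355]
orientation: [0.013, 1.0, -0.001, 0.0]
ft_force: [4.8, -0.1, 2.4]
gripper_width: 0.103
grip_force: 15.0
```

Emit:
{"api": "arm_command", "payload": {"increments": [[0,-5,7,0,0,0,0.05],[0,-9,15,0,0,0,0.05],[0,-13,23,0,0,0,0.05],[0,-17,31,0,0,0,0.05],[0,-20,39,0,0,0,0.05],[0,-22,47,0,0,0,0.05],[0,-24,56,0,0,0,0.05],[0,-26,65,0,0,0,0.05],[0,-27,73,0,0,0,0.05],[0,-27,78,0,0,0,0.05]]}}

```text
t: 19.6
tcp_pos: [0.4808, -0.3741, 0.0575]
orientation: [0.013, 1.0, -0.001, 0.001]
ft_force: [5.3, -7.7, 1.4]
gripper_width: 0.105
grip_force: 15.0
```

Emit:
{"api": "arm_command", "payload": {"increments": [[0,0,1,0,0,0,0.05],[0,0,2,0,0,0,0.05],[0,0,3,0,0,0,0.05],[0,0,4,0,0,0,0.05],[0,0,5,0,0,0,0.05],[0,0,5.5,0,0,0,0.05],[0,0,6,0,0,0,0.05],[0,0,6,0,0,0,0.05],[0,0,6,0,0,0,0.05],[0,0,6,0,0,0,0.05]]}}

```text
t: 20.85
tcp_pos: [0.4807, -0.3744, 0.0518]
orientation: [0.013, 1.0, -0.001, 0.001]
ft_force: [4.5, -8.2, -0.7]
gripper_width: 0.105
grip_force: 15.0
```

Emit:
{"api": "arm_command", "payload": {"increments": [[0,0,1,0,0,0,0.05],[0,0,2,0,0,0,0.05],[0,0,2,0,0,0,0.1],[0,0,2,0,0,0,0.15],[0,0,2,0,0,0,0.2],[0,0,2,0,0,0,0.25],[0,0,2,0,0,0,0.3],[0,0,2,0,0,0,0.32],[0,0,2,0,0,0,0.32],[0,0,2,0,0,0,0.32]]}}

```text
t: 22.1
tcp_pos: [0.4801, -0.3722, 0.0496]
orientation: [0.013, 1.0, 0.0, -0.0]
ft_force: [-0.2, 0.6, 0.0]
gripper_width: 0.32
grip_force: 0.0
```

Emit:
{"api": "arm_command", "payload": {"increments": [[0,0,-15,0,0,0,0.32],[0,0,-35,0,0,0,0.32],[0,0,-60,0,0,0,0.32],[0,0,-90,0,0,0,0.32],[0,0,-120,0,0,0,0],[0,20,-150,0,0,0,0],[0,70,-150,0,0,0,0],[0,130,-150,0,0,0,0],[0,190,-150,0,0,0,0],[0,250,-150,0,0,0,0]]}}

```text
t: 23.35
tcp_pos: [0.4866, -0.1207, 0.201]
orientation: [0.013, 1.0, 0.0, 0.001]
ft_force: [1.0, 1.0, -1.3]
gripper_width: 0.005
grip_force: 0.0
```

Run:
```python
from h import *
np.set_printoptions(precision=1,suppress=True)
o=[]
for c,(y,x) in (("scene",(120,340)),("top",(160,380))):
    im,d=imaging.snapshot(c);o.append(cv2.resize(im[y:y+90,x:x+120],None,fx=3.3,fy=3.3,interpolation=2))
    P,u,v=cloud(c,d);P*=1000
    for n,y0,y1,x0,x1 in(("bow",-385,-360,455,515),("carrier",-310,-265,440,520)):
        m=(P[:,2]>30)&(P[:,1]>y0)&(P[:,1]<y1)&(P[:,0]>x0)&(P[:,0]<x1);Q=P[m];print(c,n,len(Q),np.percentile(Q[:,2],[10,50,90]) if len(Q) else"",Q[:,1].mean() if len(Q) else"")
cv2.imwrite("pics/c3.png",np.hstack(o))
s=status.read_state();print(s["t"],s["tcp_pos"],s["gripper_width"])
```

```text
scene bow 73 [71.2 75.2 78.4] -370.05850547599647
scene carrier 341 [67.1 88.1 90.4] -281.6923534063095
top bow 84 [70.7 74.9 77.6] -371.04754707366897
top carrier 373 [85.2 87.8 90. ] -290.5019092994152
23.45 [ 0.5 -0.1  0.2] 0.008687600260729995
```

View pics/c3.png

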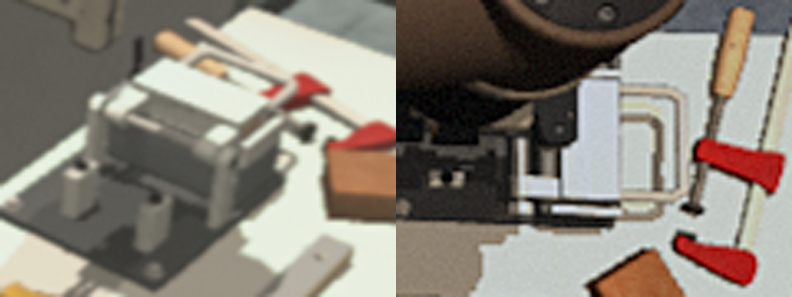

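The crops show the carrier shut: its flat back is level between the cheeks at left (190,90), the top is at 88 mm and the bow at 75 mm, the same reading as when it was open. Now the keys.

Emit:
{"api": "arm_command", "payload": {"increments": [[4,40,0,0,0,0,0],[8,85,0,0,0,0,0],[13,130,0,0,0,0,0],[18,180,0,0,0,0,0],[23,230,0,0,0,0,0],[28,280,0,0,0,0,0],[33,330,20,0,0,0,0],[38,370,50,0,0,0,0],[38,381,80,0,0,0,0],[38,381,110,0,0,0,0]]}}

```text
t: 24.7
tcp_pos: [0.459, 0.2607, 0.0896]
orientation: [0.012, 1.0, 0.0, 0.001]
ft_force: [-0.3, 0.5, 1.0]
gripper_width: 0.001
grip_force: 0.0
```

Run:
```python
from h import *
s=status.read_state();print(s["t"],s["tcp_pos"],s["ft_force"],tool([.4583,.2613,.054]))
```

```text
24.7 [0.45902838 0.26070993 0.08957827] [-0.30453652  0.45235956  1.02605641] [ 0.77823605  0.54090519 35.57799647]
```

Emit:
{"api": "arm_command", "payload": {"increments": [[0,0,10,0,0,0,0],[0,0,20,0,0,0,0],[0,0,26,0,0,0,0],[0,0,29,0,0,0,0],[0,0,31,0,0,0,0],[0,0,33,0,0,0,0],[0,0,35,0,0,0,0],[0,0,36,0,0,0,0],[0,0,36,0,0,0,0],[0,0,36,0,0,0,0]]}}

```text
t: 25.95
tcp_pos: [0.4589, 0.2597, 0.0542]
orientation: [0.013, 1.0, 0.0, 0.0]
ft_force: [-1.7, -2.3, 9.7]
gripper_width: 0.006
grip_force: 4.5
```

Emit:
{"api": "arm_command", "payload": {"increments": [[0,0,-8,0,0,0,0],[0,0,-20,0,0,0,0],[0,0,-30,0,0,0,0],[2,-25,-30,0,0,0,0],[5,-50,-30,0,0,0,0],[5,-71,-30,0,0,0,0],[5,-71,-30,0,0,0,0],[5,-71,-20,0,0,0,0],[5,-71,-12,0,0,0,0],[5,-71,-12,0,0,0,0]]}}

```text
t: 27.2
tcp_pos: [0.4513, 0.1886, 0.0644]
orientation: [0.013, 1.0, -0.001, -0.001]
ft_force: [0.3, -0.1, 0.6]
gripper_width: 0.007
grip_force: 0.0
```

Emit:
{"api": "arm_command", "payload": {"increments": [[0,0,3,0,0,0,0],[0,0,5,0,0,0,0],[0,0,7,0,0,0,0],[0,0,9,0,0,0,0],[0,0,11,0,0,0,0],[0,0,12,0,0,0,0],[0,0,12,0,0,0,0],[0,0,12,0,0,0,0],[0,0,12,0,0,0,0],[0,0,12,0,0,0,0]]}}

```text
t: 28.45
tcp_pos: [0.4519, 0.1889, 0.0542]
orientation: [0.013, 1.0, 0.0, 0.0]
ft_force: [-4.6, 0.9, 10.7]
gripper_width: 0.005
grip_force: 5.4
```

Emit:
{"api": "arm_command", "payload": {"increments": [[0,0,-8,0,0,0,0],[0,0,-20,0,0,0,0],[0,0,-30,0,0,0,0],[-20,-1,-30,0,0,0,0],[-45,-3,-30,0,0,0,0],[-67,-4,-30,0,0,0,0],[-67,-4,-30,0,0,0,0],[-67,-4,-20,0,0,0,0],[-67,-4,-12,0,0,0,0],[-67,-4,-12,0,0,0,0]]}}

```text
t: 29.7
tcp_pos: [0.5176, 0.1826, 0.0646]
orientation: [0.013, 1.0, -0.001, -0.001]
ft_force: [0.4, -0.0, 0.4]
gripper_width: 0.008
grip_force: 0.0
```

Emit:
{"api": "arm_command", "payload": {"increments": [[0,0,3,0,0,0,0],[0,0,5,0,0,0,0],[0,0,7,0,0,0,0],[0,0,9,0,0,0,0],[0,0,11,0,0,0,0],[0,0,12,0,0,0,0],[0,0,12,0,0,0,0],[0,0,12,0,0,0,0],[0,0,12,0,0,0,0],[0,0,12,0,0,0,0]]}}

```text
t: 30.95
tcp_pos: [0.5187, 0.183, 0.0542]
orientation: [0.013, 1.0, 0.0, 0.0]
ft_force: [-4.3, 1.0, 9.3]
gripper_width: 0.006
grip_force: 4.9
```

Emit:
{"api": "arm_command", "payload": {"increments": [[0,0,-8,0,0,0,0],[0,0,-20,0,0,0,0],[0,0,-40,0,0,0,0],[0,0,-70,0,0,0,0],[0,0,-100,0,0,0,0],[0,0,-130,0,0,0,0],[0,0,-150,0,0,0,0],[0,0,-150,0,0,0,0],[0,0,-150,0,0,0,0],[0,0,-150,0,0,0,0]]}}

```text
t: 32.2
tcp_pos: [0.5182, 0.1826, 0.2026]
orientation: [0.013, 1.0, -0.0, -0.001]
ft_force: [-0.2, -0.3, 0.5]
gripper_width: 0.004
grip_force: 0.0
```

Run:
```python
from h import *
np.set_printoptions(precision=1,suppress=True)
o=[]
for c,(y,x) in (("scene",(110,350)),("top",(150,370))):
    im,d=imaging.snapshot(c);o.append(cv2.resize(im[y:y+100,x:x+110],None,fx=3.6,fy=3.6,interpolation=2))
    P,u,v=cloud(c,d);P*=1000
    Q=P[(abs(P[:,0]-480)<45)&(P[:,1]>-310)&(P[:,1]<-265)&(P[:,2]>75)]
    A=np.c_[Q[:,:2]-[480,-288],np.ones(len(Q))];print(c,np.linalg.lstsq(A,Q[:,2],rcond=None)[0].round(3))
cv2.imwrite("pics/c4.png",np.hstack(o))
```

```text
scene [ 0.  -0.1 87.9]
top [-0.  -0.  87.7]
```

View pics/c4.png

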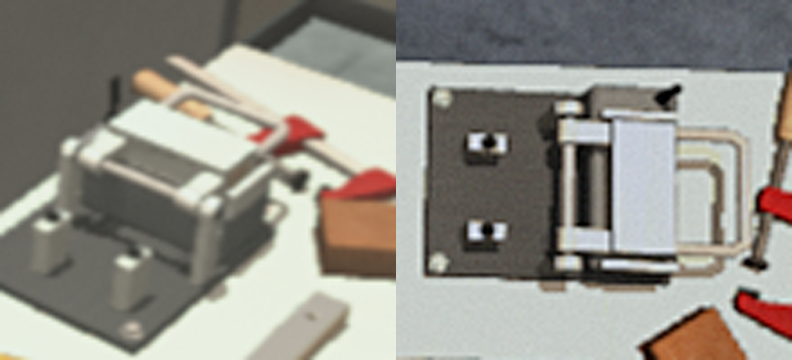

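The carrier lies level and shut between the cheeks (right crop, around (645,185)), its top is at 87.8 mm, and no strip sticks out.

```bash
python3 -c "
from plant import manip;print(manip.sign_off())"
```

```text
the job is handed in; nothing more can be done
None
```

I pushed the strip home, swung the carrier shut, pressed the square, small round and bar keys in that order, and handed the job in at about 32 s; the sign-off returned no verdict.

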